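# Find the wedge that fills the gap in the camera rig's foot

### The job

One of the four pine wedges exactly fills the V-shaped gap between the two bevelled blocks in the foot of the timber camera rig, so that its shoulders come flush with the tops of the blocks. Trying them in the gap will tell which: leave that one in the gap, fully home, upright, square and centred, with the other three standing upright on the worktop off the rig. Do not shift or knock over the canister, the lens or the bottle.

Things in the scene. Friction and masses are not known exactly. Their poses are not given: they have to be found in the camera images.
- rig: foot of a timber camera rig, fixed on the worktop; origin on its underside below the middle of the gap, z up. Pine base board 110 mm (x), 15 mm thick, from y -175 to +215 mm. Two bevelled brown blocks, tops 70 mm up, from y -56 to +56 mm with the gap between them; a black control box 95 mm high from y +80 to +210 mm; nothing else near but the post
- post_top (a point): top centre of the square pine post of the rig, 40 by 40 mm, at y = -150 mm on the rig, 180 mm above the worktop; a short brace leans on its -x side
- seat (a point): middle of the gap, level with the blocks' flat tops (70 mm up); x along the gap, y across it, as the rig's. V-shaped, 46 mm long, open at both ends; each face leans 15 degrees, so it narrows 0.536 mm per mm of depth. Its width at the top is 32, 38, 44 or 50 mm, different from start to start and not told: the wedge of that shoulder thickness fills it
- gap_floor (a point): middle of the gap's flat floor, 48 mm below the blocks' tops. In the gap the matching wedge rests with shoulders flush with the blocks' tops; one size too thick stands 11 mm proud, two sizes 22 mm; one size too thin sinks 11 mm below; thinner ones stop on the floor, 18 mm below
- wedge1 (a point): centre, half-way up (36 mm above its foot), of a loose pine wedge-shaped block that stands upright on the worktop, about 50 g. The bevelled lower part is 30 mm high and 46 mm wide (its x); thickness (its y) grows from 16 mm at the foot to 32 mm at the flat shoulders, both faces leaning 15 degrees. From the middle of the shoulders rises a grip stub 24 by 24 mm, 42 mm high (72 mm tall in all). Same either way round
- wedge2 (a point): centre, half-way up (36 mm above its foot), of a loose pine wedge-shaped block that stands upright on the worktop, about 50 g. The bevelled lower part is 30 mm high and 46 mm wide (its x); thickness (its y) grows from 22 mm at the foot to 38 mm at the flat shoulders, both faces leaning 15 degrees. From the middle of the shoulders rises a grip stub 24 by 24 mm, 42 mm high (72 mm tall in all). Same either way round
- wedge3 (a point): centre, half-way up (36 mm above its foot), of a loose pine wedge-shaped block that stands upright on the worktop, about 50 g. The bevelled lower part is 30 mm high and 46 mm wide (its x); thickness (its y) grows from 28 mm at the foot to 44 mm at the flat shoulders, both faces leaning 15 degrees. From the middle of the shoulders rises a grip stub 24 by 24 mm, 42 mm high (72 mm tall in all). Same either way round
- wedge4 (a point): centre, half-way up (36 mm above its foot), of a loose pine wedge-shaped block that stands upright on the worktop, about 50 g. The bevelled lower part is 30 mm high and 46 mm wide (its x); thickness (its y) grows from 34 mm at the foot to 50 mm at the flat shoulders, both faces leaning 15 degrees. From the middle of the shoulders rises a grip stub 24 by 24 mm, 42 mm high (72 mm tall in all). Same either way round
- canister: small upright black film canister with grey cap, 40 mm across, 55 mm tall, stands among the wedges; origin at the centre of its underside
- lens: upright black camera lens, 68 mm across, 85 mm tall, stands beyond the canister; origin at the centre of its underside
- bottle: clear water bottle with red cap, 72 mm across, 230 mm tall, stands at the far side; origin at the centre of its underside
Mind the look-alikes: they are no part of the job. Leave any purple or red look-alike of the part that bears wedge4 alone.

How it is judged:
At the end, for the whole second after the job is handed in: One wedge rests in the gap with its shoulders within 4 mm of the blocks' tops, within 7 mm of the middle along the gap and 5 mm across it, upright and square to 0.1 rad; the other three stand upright on the worktop, and stay so (((z of wedge1 in the frame of seat between 0.002 and 0.01 m and x of wedge1 in the frame of seat between -0.007 and 0.007 m and y of wedge1 in the frame of seat between -0.005 and 0.005 m and angle between wedge1's own z axis and vertical below 0.1 rad and angle between the y axis of wedge1 and the y axis of seat, either way round below 0.1 rad and height (world z) of wedge2 between 0.03 and 0.042 m and angle between each of wedge2, wedge3, wedge4's own z axis and vertical below 0.15 rad and height (world z) of wedge3 between 0.03 and 0.042 m and height (world z) of wedge4 between 0.03 and 0.042 m) or (z of wedge2 in the frame of seat between 0.002 and 0.01 m and x of wedge2 in the frame of seat between -0.007 and 0.007 m and y of wedge2 in the frame of seat between -0.005 and 0.005 m and angle between wedge2's own z axis and vertical below 0.1 rad and angle between the y axis of wedge2 and the y axis of seat, either way round below 0.1 rad and height (world z) of wedge1 between 0.03 and 0.042 m and angle between each of wedge1, wedge3, wedge4's own z axis and vertical below 0.15 rad and height (world z) of wedge3 between 0.03 and 0.042 m and height (world z) of wedge4 between 0.03 and 0.042 m) or (z of wedge3 in the frame of seat between 0.002 and 0.01 m and x of wedge3 in the frame of seat between -0.007 and 0.007 m and y of wedge3 in the frame of seat between -0.005 and 0.005 m and angle between wedge3's own z axis and vertical below 0.1 rad and angle between the y axis of wedge3 and the y axis of seat, either way round below 0.1 rad and height (world z) of wedge1 between 0.03 and 0.042 m and angle between each of wedge1, wedge2, wedge4's own z axis and vertical below 0.15 rad and height (world z) of wedge2 between 0.03 and 0.042 m and height (world z) of wedge4 between 0.03 and 0.042 m) or (z of wedge4 in the frame of seat between 0.002 and 0.01 m and x of wedge4 in the frame of seat between -0.007 and 0.007 m and y of wedge4 in the frame of seat between -0.005 and 0.005 m and angle between wedge4's own z axis and vertical below 0.1 rad and angle between the y axis of wedge4 and the y axis of seat, either way round below 0.1 rad and height (world z) of wedge1 between 0.03 and 0.042 m and angle between each of wedge1, wedge2, wedge3's own z axis and vertical below 0.15 rad and height (world z) of wedge2 between 0.03 and 0.042 m and height (world z) of wedge3 between 0.03 and 0.042 m))); the robot touches nothing.
It fails at once if the canister is knocked over or shifted by more than 30 mm (angle between canister's own z axis and vertical above 0.5 rad or distance of canister from where it was at the start of the episode above 0.03 m).
It fails at once if the lens is knocked over or shifted by more than 30 mm (angle between lens's own z axis and vertical above 0.5 rad or distance of lens from where it was at the start of the episode above 0.03 m).
It fails at once if the bottle is knocked over or shifted by more than 30 mm (angle between bottle's own z axis and vertical above 0.5 rad or distance of bottle from where it was at the start of the episode above 0.03 m).
It also fails if it takes over 72 s, if anything falls off the work surface, if the arm or the gripper's body presses on something with over 40 N, if the wrist force passes 120 N, or if a joint passes its speed limit or range.

### The arm

A 7-joint arm with a two-finger parallel gripper is mounted at the origin on the work surface. World frame = base frame: x ahead of the robot, y to its left, z up, the work surface at z = 0. Lengths are in m, angles in rad, forces in N, time in s.
With the tool pointing down it reaches from about 0.425 to 0.925 m from the base axis. Payload 6.8 kg.
Tool frame: the origin (TCP) lies on the mounting face of the last link; the fingertips stand 173 mm ahead of it and the grasp point (between the pads) lies 155 mm ahead of it; z points along the fingers, y is the line along which they close (so a half turn about z gives the same grasp; the last joint's range is limited). The gripper opens to 85 mm and grips with 20 to 120 N. Pads are 22 mm wide; open, the fingers measure 114 mm over their backs; the gripper's body (76 mm by 85 mm) begins 54 mm behind the grasp point. The pads swing forward as they close: fully open they stand 13 mm farther back than shut.
Start: joints at [-1.384, 0.477, 0.022, 1.555, -0.011, 1.109, -0.083], TCP at [0.196, 0.646, 0.405] pointing down, gripper open.
Joint ranges: [-2.96, 2.96], [-0.34, 2.1], [-1.41, 1.46], [0.24, 2.44], [-1.37, 4.51], [0.17, 1.92], [-2.96, 2.96]. Speed limits (rad/s): [2.39, 2.39, 3.14, 3.14, 3.14, 3.14, 3.14].

### API

Orientations are given as a rotation vector (axis times angle).
In Python, from bench import r gives the robot as it stands.
- The arm moves only by the tool carry_out, never from a script. Its argument "moves" is a list of rows, each a list of 5 numbers: the shift along the tool's x, y, z in m, then the turn about the tool's z in rad, then the finger opening in m, from 0 to 0.0854. In form: [[dx, dy, dz, roll, claw], ...]. A call has exactly 8 rows; each row is the pose to reach, as a shift and turn from the pose commanded when the call began, along the tool's axes at that moment; what a row does not reach only later rows make up. A row lasts 1/10 s, in which the tool goes at most 50 mm and 8.59 degrees, less where a joint would pass 70% of its speed; a pose out of reach is approached as far as the arm can. A call with a gripper value outside its range is refused whole. The fingers move at their own pace and stop on an object; "force" is the grip in N (left out, the last holds). Time passes only in rows, so rows that repeat a pose let the fingers close, or fill a call up. It gives the time, the measured TCP pose, the force, the opening and the grip force at its end, in the units of the state.
- r.get_obs(): the state, without advancing time (a new reading comes with each control period).
- r.grab_frame(name): name is "side" or "top" or "wrist"; returns the picture (400x640x3 uint8, red, green, blue); there is no depth.
- r.calibration(name): a dict with "fx", "fy", "cx", "cy" (pixels), "rvec" (rotation vector, rad) and "tvec" (3), from world to camera coordinates, as OpenCV has them. Camera axes: x right, y down, z forward; pixel columns grow to the right and rows downward; lengths in m; the calibration is good to about 2 mm. A picture is of the moment at which its call begins: read the wrist's pose just before it. calibration takes no time and is no camera call; for the wrist camera it gives the pose at the moment of the call.
- r.hand_in(): hands the job in; it is judged then, once.
The state is a dict: "clock": time; "joints": joint angles; "qvel": joint speeds; "tau": joint torques, N m; "tcp_pos": TCP position; "orientation": TCP orientation; "contact_force": force on the tool from outside, world axes, zero at the start; "moment": the same for the moment, N m; "grip_width": finger opening in m; "gripper_force": force on a finger pad.
Only numpy, scipy, OpenCV 4.12 (cv2) and the standard library are available. Lean on these libraries where they do the work, as an engineer would, in place of code of your own. Each camera call takes 0.05 s, during which the arm holds its last target. There are 200 camera calls.

## Working session

There is one attempt and no reset: what is moved stays moved. The work goes in short steps, Python scripts to look and compute and a tool call to move; the robot and the scene stay as the last step left them, time stands still between calls to the robot, and variables do not carry over. Pictures are saved under pics/ and viewed, at most 10 in all, crops included, and the job is handed in when it is done.

Besides the shell and the picture viewer there is one more tool, called after "Request:" as name([rows], argument=value, ...), one row to a line, values as JSON. carry_out: Moves the arm, as the interface text tells. Its arguments: {"type":"object","properties":{"moves":{"type":"array","items":{"type":"array","items":{"type":"number"}}},"force":{"type":"number"}},"required":["moves"]}

```bash
mkdir -p pics; ls
python3 - <<'E'
from bench import r
import cv2,numpy as np
for n in ["side","top"]:
    f=r.grab_frame(n); cv2.imwrite(f"pics/{n}0.png",f[:,:,::-1])
    c=r.calibration(n); print(n,c, -cv2.Rodrigues(np.array(c['rvec']))[0].T@np.array(c['tvec']))
print(r.calibration("wrist"));o=r.get_obs();print(o)
E
```

```text
pics
side {'fx': 460.5979994725575, 'fy': 460.5979994725575, 'cx': 317.6016539936593, 'cy': 188.53189928135535, 'rvec': array([ 2.36919349, -0.63906301,  0.25009756]), 'tvec': array([-0.55774385,  0.30313041,  0.89703458])} [ 0.29518515 -0.57854633  0.88644636]
top {'fx': 382.05357774055494, 'fy': 382.05357774055494, 'cx': 327.5680098886454, 'cy': 205.00108956734076, 'rvec': array([ 2.17746623, -2.12973152,  0.09710175]), 'tvec': array([-0.03230113,  0.62663747,  0.80341385])} [ 0.53401202 -0.03749721  0.8675349 ]
{'fx': 299.38537245813313, 'fy': 299.38537245813313, 'cx': 321.3771193138296, 'cy': 200.7993247102029, 'rvec': array([-2.29734661, -1.70287186, -0.28559882]), 'tvec': array([-0.67447598, -0.04155597,  0.38125302])}
{'clock': 0.1, 'joints': array([-1.38411201,  0.47774688,  0.02235799,  1.55635681, -0.01149052,
        1.1092831 , -0.08311934]), 'qvel': array([ 0.00189281, -0.00269302,  0.0023505 , -0.00364373,  0.00105659,
       -0.00191241,  0.00011197]), 'tau': array([ 3.74359981e-03, -5.97762930e+01,  1.61324121e+00, -2.81951362e+01,
        1.28652304e-02,  5.09022415e-03,  3.60912580e-06]), 'tcp_pos': array([0.1960385 , 0.64564933, 0.40380146]), 'orientation': array([-4.61368994e-01, -3.10742007e+00,  2.61091244e-03]), 'contact_force': array([-0.36339531, -0.13853402, -0.73716595]), 'moment': array([-0.01878491,  0.01749991, -0.03063789]), 'gripper_force': 0.0, 'grip_width': 0.08561491502353222}
```

View pics/top0.png

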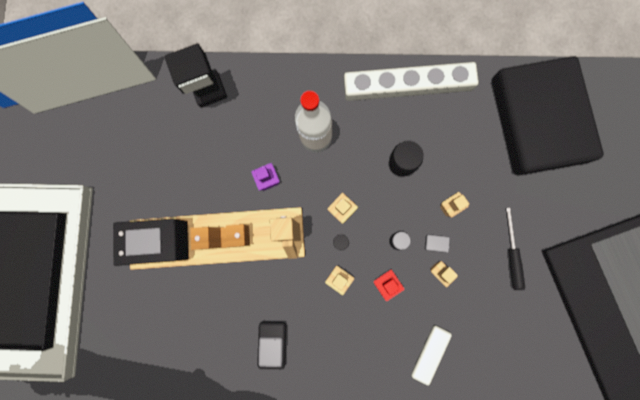

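View pics/side0.png

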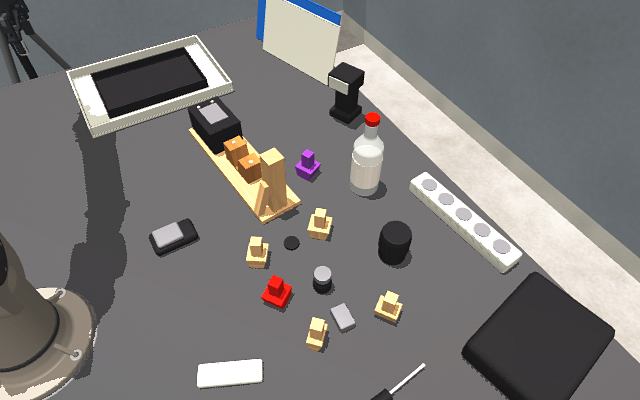

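Top view: the four pine wedges are at about (342,207), (340,280), (455,204) and (445,273). The look-alikes are purple (265,177) and red (389,286). The rig gap is at about (218,236), canister (401,241), lens (406,158), bottle (314,125). One enlarged composite will confirm this.

Run:
```python
import cv2,numpy as np
f=cv2.imread("pics/top0.png")
R=lambda x,y,w,h,k:cv2.resize(f[y:y+h,x:x+w],None,fx=k,fy=k,interpolation=cv2.INTER_CUBIC)
# wedge crops 33x... 8x: 50x36 -> 400x288 wait 6x
tiles=[R(cx-33,cy-22,66,44,6) for cx,cy in [(342,207),(340,280),(455,204),(445,273)]]
a=np.vstack([np.hstack(tiles[:2]),np.hstack(tiles[2:])])
cv2.imwrite("pics/c1.png",a); print(a.shape)
```

```text
(528, 792, 3)
```

View pics/c1.png

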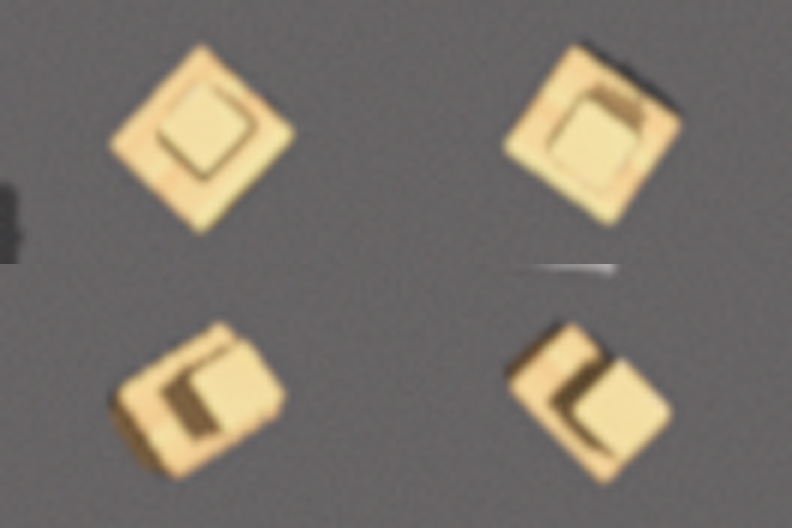

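```bash
cat > h.py <<'E'
import numpy as np, cv2
from bench import r
def px2w(c,uv,z):
    R=cv2.Rodrigues(np.array(c['rvec']))[0]; t=np.array(c['tvec'])
    uv=np.atleast_2d(uv).astype(float)
    d=np.c_[(uv[:,0]-c['cx'])/c['fx'],(uv[:,1]-c['cy'])/c['fy'],np.ones(len(uv))]@R
    o=-R.T@t
    return (o+d*((z-o[2])/d[:,2])[:,None])[:,:2]
E
python3 - <<'E'
from h import *
c=r.calibration("top")
def cv(p,ox,oy): return (np.array(p)+.5)/6-.5+[ox,oy]
T={'A':([(200,45),(295,132),(200,233),(110,145)],(205,130),309,185),
'B':([(575-396,42),(682-396,122),(610-396,226),(504-396,147)],(595-396,140),307,258),
'C':([(220,322-264),(285,400-264),(180,478-264),(115,390-264)],(237,382-264),422,182),
'D':([(570-396,322-264),(670-396,412-264),(603-396,484-264),(510-396,378-264)],(620-396,410-264),412,251)}
for k,(p,s,ox,oy) in T.items():
    w=px2w(c,cv(p,ox,oy),.03); e=np.diff(np.vstack([w,w[:1]]),axis=0)
    print(k,'stub',px2w(c,cv(s,ox,oy),.072).round(4),'mean',w.mean(0).round(4),'edges',(np.linalg.norm(e,axis=1)*1e3).round(1),'ang',np.degrees(np.arctan2(e[:,1],e[:,0])).round(0))
for n,uv,z in [('post',(281,229),.18),('blkL',(201,238),.07),('blkR',(233,235),.07),('can',(401,239),.055),('lens',(408,153),.085),('cap',(310,100),.23),('boardR',(302,208),.015),('boardR2',(304,258),.015),('red',(389,283),.072),('purple',(263,174),.072)]:
    print(n,px2w(c,uv,z).round(3))
f=cv2.imread("pics/top0.png")
cv2.imwrite("pics/c2.png",cv2.resize(f[200:275,110:310],None,fx=4,fy=4,interpolation=cv2.INTER_CUBIC))
E
```

```text
A stub [[ 0.6211 -0.0511]] mean [ 0.6225 -0.0505] edges [47.4 51.  46.2 49.7] ang [-132.  138.   47.  -41.]
B stub [[ 0.4671 -0.0479]] mean [ 0.4656 -0.0475] edges [47.8 45.  47.  45.3] ang [-125.  146.   55.  -33.]
C stub [[ 0.6367 -0.2972]] mean [ 0.6362 -0.2974] edges [36.6 48.4 39.4 46.4] ang [-141.  127.   36.  -56.]
D stub [[ 0.4847 -0.2702]] mean [ 0.4858 -0.2712] edges [47.  35.4 49.1 29.7] ang [-131.  137.   42.  -47.]
post [[0.566 0.061]]
blkL [[0.548 0.244]]
blkR [[0.556 0.177]]
can [[ 0.556 -0.176]]
lens [[ 0.734 -0.185]]
cap [[0.788 0.012]]
boardR [[0.621 0.039]]
boardR2 [[0.51  0.031]]
red [[ 0.465 -0.148]]
purple [[0.686 0.119]]
```

View pics/c2.png

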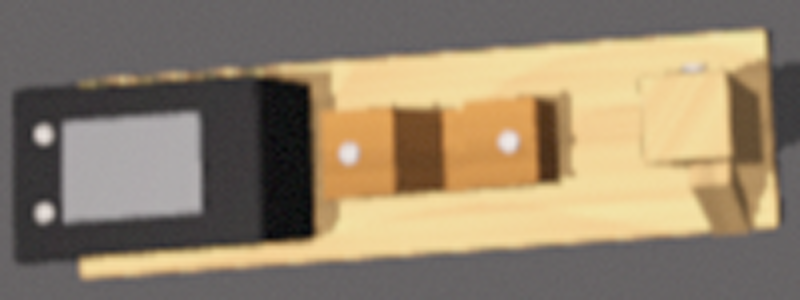

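Crop: block tops span columns 320–393 and 443–535 on the crop, with the gap between. The post top is at (640–730, 75–162).

Run:
```python
from h import *
c=r.calibration("top")
cv=lambda p:(np.array(p)+.5)/4-.5+[110,200]
b=px2w(c,cv([(765,30),(778,228),(80,277)]),.015); print('board',b.round(4))
yax=b[2]-b[1]; print('edge lengths',np.linalg.norm(b[1]-b[0]),np.linalg.norm(yax)) 
u=yax/np.linalg.norm(yax); print('yaw of y axis',np.degrees(np.arctan2(u[1],u[0])))
xv=np.array([u[1],-u[0]])
end=(b[0]+b[1])/2; o=end+u*.175; print('origin from board',o)
for n,p in [('Lleft',(321,150)),('Lright',(393,150)),('Rleft',(443,145)),('Rright',(536,140)),('Ltop',(360,109)),('Lbot',(360,196)),('Rtop',(490,101)),('Rbot',(490,188))]:
    w=px2w(c,cv([p]),.07)[0]-o; print(n,'x %.1f y %.1f'%(w@xv*1e3,w@u*1e3))
w=px2w(c,cv([(685,119)]),.18)[0]-o;print('post',w@xv,w@u)
print(r.calibration("wrist"),r.get_obs()['tcp_pos'])
```

```text
board [[0.6233 0.0419]
 [0.5133 0.0313]
 [0.477  0.4197]]
edge lengths 0.11058160708840192 0.3900606113606099
yaw of y axis 95.33776305932119
origin from board [0.55203338 0.21085592]
Lleft x 2.7 y 57.0
Lright x 0.0 y 19.1
Rleft x 0.8 y -7.2
Rright x -0.0 y -56.1
Ltop x 22.7 y 35.8
Lbot x -22.7 y 37.3
Rtop x 22.1 y -32.9
Rbot x -23.3 y -31.0
post -0.0010206856799393346 -0.14999688266216882
{'fx': 299.38537245813313, 'fy': 299.38537245813313, 'cx': 321.3771193138296, 'cy': 200.7993247102029, 'rvec': array([-2.29734661, -1.70287186, -0.28559882]), 'tvec': array([-0.67447598, -0.04155597,  0.38125302])} [0.1960385  0.64564933 0.40380146]
```

Rig found: the board measures 390 × 110 mm as it should. The gap middle is at (0.552, 0.211), with the rig y axis at yaw 95.3°. The gap looks about 38 mm wide (left lip at +19). The wedges read A=50, B=44, C=38, D=32. I'll look closely over the gap on the way.

```bash
cat >> h.py <<'E'
from scipy.spatial.transform import Rotation as Ro
def pose():
    o=r.get_obs(); return np.array(o['tcp_pos']),Ro.from_rotvec(o['orientation']).as_matrix(),o
def go(xyz,yaw=None):
    """tool-frame shift to world TCP target; yaw = wanted world yaw (deg) of tool y, mod 180"""
    p,R,o=pose(); s=R.T@(np.array(xyz)-p); y=np.degrees(np.arctan2(R[1,1],R[0,1]))
    d=0 if yaw is None else -((yaw-y+90)%180-90)
    print('shift',s.round(4),'roll rad %.3f'%np.radians(d),'now yaw %.2f'%y,'tilt %.3f'%np.degrees(np.arccos(-R[2,2])),'q',o['joints'].round(2),'t',o['clock'],'p',p.round(4))
E
python3 - <<'E'
from h import *
c=r.calibration("wrist"); R=cv2.Rodrigues(c['rvec'])[0]; p,T,_=pose()
print('cam in tool',T.T@(-R.T@c['tvec']-p), '\n',T.T@R.T)
go([.552,.211,.404],5.3)
go([.6365,-.2973,.404],125.5)
E
```

```text
cam in tool [8.51910014e-02 6.31705852e-05 3.03871663e-02] 
 [[-3.85065369e-04 -9.45021587e-01 -3.27007725e-01]
 [ 9.99999458e-01 -6.80243110e-04  7.88297164e-04]
 [-9.67402589e-04 -3.27007244e-01  9.45021336e-01]]
shift [-4.669e-01 -3.125e-01  4.000e-04] roll rad 1.184 now yaw 73.11 tilt 0.095 q [-1.38  0.48  0.02  1.56 -0.01  1.11 -0.08] t 0.1 p [0.196  0.6456 0.4038]
shift [-0.6954 -0.7743  0.0012] roll rad -0.914 now yaw 73.11 tilt 0.095 q [-1.38  0.48  0.02  1.56 -0.01  1.11 -0.08] t 0.1 p [0.196  0.6456 0.4038]
```

Request:
carry_out([
  [-0.04,-0.027,0,0.11,0.085],
  [-0.08,-0.053,0,0.22,0.085],
  [-0.12,-0.08,0,0.33,0.085],
  [-0.16,-0.107,0,0.44,0.085],
  [-0.2,-0.134,0,0.55,0.085],
  [-0.24,-0.16,0,0.66,0.085],
  [-0.28,-0.187,0,0.77,0.085],
  [-0.31,-0.207,0,0.88,0.085],
], force=40)

```text
clock: 0.9
tcp_pos: [0.4343, 0.3546, 0.4046]
orientation: [1.75, 2.608, -0.001]
contact_force: [0.7, -0.3, -0.0]
grip_width: 0.0852
gripper_force: 0.0
```

```bash
python3 -c "
from h import *
go([.552,.211,.404],5.3)"
```

```text
shift [-0.1775  0.0545  0.0008] roll rad 0.296 now yaw 22.27 tilt 0.052 q [-1.05  0.29  0.31  1.85 -0.1   1.01 -0.31] t 0.9 p [0.4343 0.3546 0.4046]
```

Request:
carry_out([
  [-0.045,0.014,0,0.07,0.085],
  [-0.09,0.028,0,0.15,0.085],
  [-0.135,0.041,0,0.22,0.085],
  [-0.1775,0.0545,0,0.296,0.085],
  [-0.1775,0.0545,0,0.296,0.085],
  [-0.1775,0.0545,0,0.296,0.085],
  [-0.1775,0.0545,0,0.296,0.085],
  [-0.1775,0.0545,0,0.296,0.085],
])

```text
clock: 1.7
tcp_pos: [0.5504, 0.2167, 0.4045]
orientation: [-2.103, -2.332, 0.0]
contact_force: [-1.6, 0.3, 0.0]
grip_width: 0.0849
gripper_force: 0.0
```

Run:
```python
from h import *
p,R,o=pose(); c=r.calibration("wrist"); f=r.grab_frame("wrist")
cv2.imwrite("pics/w0.png",f[:,:,::-1])
np.savez("pics/w0.npz",**{k:np.array(v) for k,v in c.items()})
go([.552,.211,.404],5.3)
Rc=cv2.Rodrigues(c['rvec'])[0]
rv=np.radians(5.34); X=np.array([np.cos(rv),np.sin(rv),0]);Y=np.array([-np.sin(rv),np.cos(rv),0])
for pt in [(23,19,70),(-23,19,70),(-23,-19,70),(23,-19,70),(0,0,22)]:
    w=np.array([.552,.2109,0])+(X*pt[0]+Y*pt[1]+np.array([0,0,pt[2]]))/1e3
    print(pt,cv2.projectPoints(w[None],c['rvec'],c['tvec'],np.array([[c['fx'],0,c['cx']],[0,c['fy'],c['cy']],[0,0,1]]),None)[0].ravel().round(1))
```

```text
shift [-0.0056  0.0009  0.0005] roll rad 0.010 now yaw 5.89 tilt 0.044 q [-0.82  0.36  0.43  1.78 -0.17  1.04 -0.22] t 1.75 p [0.5506 0.2165 0.4045]
(23, 19, 70) [345.5 170.8]
(-23, 19, 70) [301.2 170.4]
(-23, -19, 70) [301.6 204.8]
(23, -19, 70) [344.2 205.2]
(0, 0, 22) [323.  176.8]
```

View pics/w0.png

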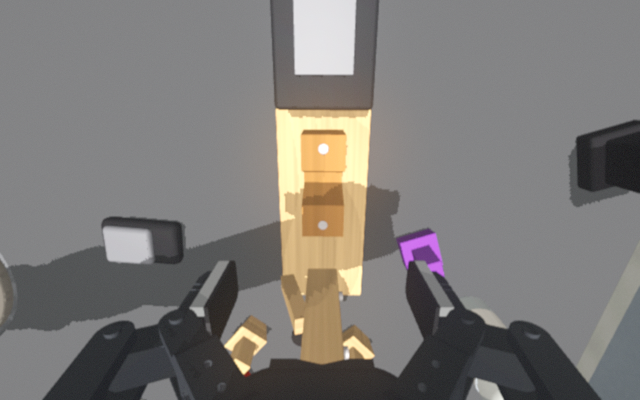

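Wrist view: block tops run over rows 132–171 and 205–236, as predicted for a 38 mm gap (170.8 and 204.8). A quick profile check, then on to wedge C.

Run:
```python
from h import *
f=cv2.imread("pics/w0.png"); print(f[164:212,308:318].mean((1,2)).round(0).astype(int).tolist())
go([.6365,-.2973,.404],125.5)
```

```text
[184, 184, 183, 183, 183, 182, 169, 149, 166, 181, 183, 182, 183, 182, 182, 182, 181, 169, 146, 129, 126, 126, 126, 126, 126, 127, 125, 126, 126, 125, 124, 118, 109, 103, 102, 101, 101, 101, 101, 100, 104, 116, 125, 129, 128, 128, 128, 128]
shift [-5.199e-01  3.270e-02  3.000e-04] roll rad 1.054 now yaw 5.89 tilt 0.044 q [-0.82  0.36  0.43  1.78 -0.17  1.04 -0.22] t 1.75 p [0.5506 0.2165 0.4045]
```

Request:
carry_out([
  [-0.045,0.003,0,0.09,0.085],
  [-0.09,0.006,0,0.18,0.085],
  [-0.135,0.009,0,0.27,0.085],
  [-0.18,0.012,0,0.36,0.085],
  [-0.225,0.015,0,0.45,0.085],
  [-0.27,0.018,0,0.54,0.085],
  [-0.315,0.021,0,0.63,0.085],
  [-0.36,0.024,0,0.72,0.085],
])

```text
clock: 2.55
tcp_pos: [0.6114, -0.1412, 0.4048]
orientation: [-2.794, -1.436, -0.001]
contact_force: [0.3, 0.3, 0.2]
grip_width: 0.0849
gripper_force: 0.0
```

```bash
python3 -c "
from h import *
go([.6365,-.2973,.34],125.5)"
```

```text
shift [-0.1124  0.1113  0.0647] roll rad 0.330 now yaw -35.59 tilt 0.046 q [-0.36  0.46  0.67  1.71 -0.32  1.08 -0.21] t 2.55 p [ 0.6114 -0.1412  0.4048]
```

Request:
carry_out([
  [-0.028,0.028,0.01,0.08,0.085],
  [-0.056,0.056,0.025,0.16,0.085],
  [-0.084,0.084,0.045,0.25,0.085],
  [-0.108,0.108,0.0647,0.32,0.085],
  [-0.108,0.108,0.0647,0.32,0.085],
  [-0.108,0.108,0.0647,0.32,0.085],
  [-0.108,0.108,0.0647,0.32,0.085],
  [-0.108,0.108,0.0647,0.32,0.085],
])

```text
clock: 3.35
tcp_pos: [0.6371, -0.2896, 0.3408]
orientation: [-2.985, -0.979, -0.003]
contact_force: [0.0, 0.0, -0.0]
grip_width: 0.0848
gripper_force: 0.0
```

Run:
```python
from h import *
c=r.calibration("wrist"); f=r.grab_frame("wrist")
go([.6365,-.2973,.34],125.5)
np.savez("pics/w1.npz",**{k:np.array(v) for k,v in c.items()})
cv2.imwrite("pics/w1full.png",f[:,:,::-1])
K=np.array([[c['fx'],0,c['cx']],[0,c['fy'],c['cy']],[0,0,1]])
print(cv2.projectPoints(np.array([[.6365,-.2973,.072]]),c['rvec'],c['tvec'],K,None)[0].ravel())
g=f[100:250,220:420,::-1]
cv2.imwrite("pics/w1.png",cv2.resize(g,None,fx=4,fy=4,interpolation=cv2.INTER_CUBIC))
```

```text
shift [-0.0048  0.0057  0.0008] roll rad 0.014 now yaw -53.71 tilt 0.090 q [-0.11  0.67  0.69  1.58 -0.47  1.06 -0.22] t 3.4 p [ 0.637  -0.2898  0.3408]
[329.13757392 208.77663326]
```

View pics/w1.png

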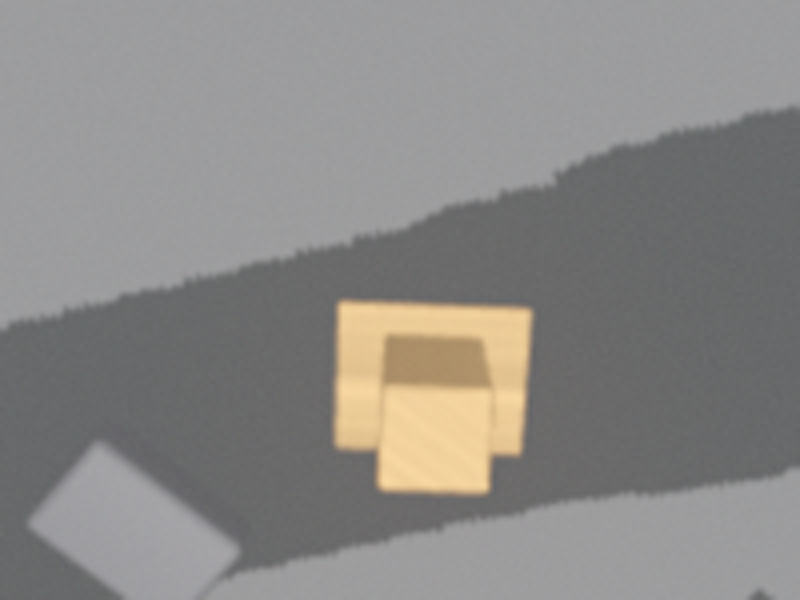

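Crop: the stub top's corners are at (383,387), (491,388), (490,492), (378,489). The shoulder corners are at (338,302), (532,310), (524,455), (336,449).

Run:
```python
from h import *
c=dict(np.load("pics/w1.npz")); cv=lambda p:(np.array(p)+.5)/4-.5+[220,100]
for z,p in [(.072,[(383,387),(491,388),(490,492),(378,489)]),(.03,[(338,302),(532,310),(524,455),(336,449)])]:
    w=px2w(c,cv(p),z); e=np.diff(np.vstack([w,w[:1]]),axis=0)
    print(w.mean(0).round(4),(np.linalg.norm(e,axis=1)*1e3).round(1),np.degrees(np.arctan2(e[:,1],e[:,0])).round(1))
    m=w.mean(0)
    if z==.072: s=m
go([s[0],s[1],.205],-54.5)
```

```text
[ 0.6356 -0.2973] [22.6 23.7 24.2 23.2] [ -54.2 -142.9  124.7   33.3]
[ 0.6354 -0.2976] [46.8 37.5 47.3 37.9] [ -56.1 -144.8  124.4   34.5]
shift [-0.0057  0.0052  0.1358] roll rad 0.014 now yaw -53.71 tilt 0.090 q [-0.11  0.67  0.69  1.58 -0.47  1.06 -0.22] t 3.4 p [ 0.637  -0.2898  0.3408]
```

Request:
carry_out([
  [-0.0057,0.0052,0.03,0.025,0.085],
  [-0.0057,0.0052,0.06,0.025,0.085],
  [-0.0057,0.0052,0.09,0.025,0.085],
  [-0.0057,0.0052,0.115,0.025,0.085],
  [-0.0057,0.0052,0.1328,0.025,0.085],
  [-0.0057,0.0052,0.1328,0.025,0.085],
  [-0.0057,0.0052,0.1328,0.025,0.06],
  [-0.0057,0.0052,0.1328,0.025,0.06],
])

```text
clock: 4.2
tcp_pos: [0.6354, -0.2994, 0.209]
orientation: [2.997, 0.937, 0.003]
contact_force: [0.0, 0.0, 0.5]
grip_width: 0.0604
gripper_force: 0.0
```

```bash
python3 -c "
from h import *
go([.6355,-.2974,.208],-55.2);print(r.get_obs()['grip_width'],r.get_obs()['contact_force'])"
```

```text
shift [ 0.0012 -0.0016  0.001 ] roll rad -0.001 now yaw -55.29 tilt 0.157 q [-0.04  0.82  0.6   1.64 -0.58  0.86 -0.16] t 4.2 p [ 0.6354 -0.2994  0.209 ]
0.06044647641849622 [0.00256774 0.04858295 0.46393753]
```

Request:
carry_out([
  [0.001,-0.0016,0.001,0,0.06],
  [0.001,-0.0016,0.001,0,0.015],
  [0.001,-0.0016,0.001,0,0.015],
  [0.001,-0.0016,0.001,0,0.015],
  [0.001,-0.0016,0.001,0,0.015],
  [0.001,-0.0016,0.001,0,0.015],
  [0.001,-0.0016,0.001,0,0.015],
  [0.001,-0.0016,0.001,0,0.015],
], force=40)

```text
clock: 5.0
tcp_pos: [0.6348, -0.2973, 0.2066]
orientation: [2.998, 0.937, 0.001]
contact_force: [-0.3, -0.1, 5.5]
grip_width: 0.0238
gripper_force: 40.0
```

```bash
python3 -c "
from h import *
go([.6355,-.2974,.42],-55.2);print(r.get_obs()['grip_width'],r.get_obs()['contact_force'])"
```

```text
shift [ 0.0006  0.0006 -0.2134] roll rad -0.002 now yaw -55.29 tilt 0.037 q [-0.04  0.82  0.6   1.65 -0.58  0.86 -0.16] t 5.0 p [ 0.6348 -0.2973  0.2066]
0.02375231962346883 [-0.32547874 -0.08519357  5.46184765]
```

Request:
carry_out([
  [0,0,-0.02,0,0.015],
  [0,0,-0.06,0,0.015],
  [0,0,-0.1,0,0.015],
  [0,0,-0.14,0,0.015],
  [0,0,-0.18,0,0.015],
  [0,0,-0.2134,0,0.015],
  [0,0,-0.2134,0,0.015],
  [0,0,-0.2134,0,0.015],
])

```text
clock: 5.8
tcp_pos: [0.6343, -0.2973, 0.4209]
orientation: [2.998, 0.936, 0.002]
contact_force: [-0.8, -0.3, -0.8]
grip_width: 0.0236
gripper_force: 39.5
```

```bash
python3 -c "
from h import *
print(r.get_obs()['grip_width'])
go([.552,.211,.42],5.34)"
```

```text
0.023641868770960237
shift [ 0.2216 -0.4648  0.0006] roll rad -1.059 now yaw -55.31 tilt 0.092 q [-0.13  0.6   0.75  1.51 -0.43  1.2  -0.28] t 5.8 p [ 0.6343 -0.2973  0.4209]
```

Request:
carry_out([
  [0.018,-0.038,0,-0.08,0.015],
  [0.036,-0.076,0,-0.17,0.015],
  [0.054,-0.114,0,-0.26,0.015],
  [0.072,-0.152,0,-0.35,0.015],
  [0.09,-0.19,0,-0.43,0.015],
  [0.108,-0.228,0,-0.52,0.015],
  [0.127,-0.266,0,-0.61,0.015],
  [0.145,-0.304,0,-0.69,0.015],
])

```text
clock: 6.6
tcp_pos: [0.5796, 0.0372, 0.4182]
orientation: [-2.5, -1.9, 0.004]
contact_force: [0.3, -0.1, 0.7]
grip_width: 0.0237
gripper_force: 39.6
```

```bash
python3 -c "
from h import *
go([.552,.211,.42],5.34)"
```

```text
shift [ 0.16   -0.0731 -0.0018] roll rad -0.364 now yaw -15.54 tilt 0.163 q [-0.63  0.35  0.59  1.8  -0.22  1.06 -0.23] t 6.6 p [0.5796 0.0372 0.4182]
```

Request:
carry_out([
  [0.037,-0.017,0,-0.08,0.015],
  [0.074,-0.034,0,-0.16,0.015],
  [0.111,-0.051,0,-0.25,0.015],
  [0.154,-0.07,0,-0.35,0.015],
  [0.154,-0.07,0.03,-0.35,0.015],
  [0.154,-0.07,0.06,-0.35,0.015],
  [0.154,-0.07,0.06,-0.35,0.015],
  [0.154,-0.07,0.06,-0.35,0.015],
])

```text
clock: 7.4
tcp_pos: [0.5549, 0.2022, 0.359]
orientation: [-2.137, -2.302, 0.004]
contact_force: [-0.1, -0.8, 0.1]
grip_width: 0.0235
gripper_force: 39.6
```

```bash
python3 -c "
from h import *
go([.552,.211,.285],5.34)"
```

```text
shift [ 0.0091 -0.0021  0.074 ] roll rad -0.019 now yaw 4.26 tilt 0.164 q [-0.8   0.41  0.44  1.83 -0.21  0.95 -0.18] t 7.4 p [0.5549 0.2022 0.359 ]
```

Request:
carry_out([
  [0.009,-0.002,0.01,-0.019,0.015],
  [0.009,-0.002,0.03,-0.019,0.015],
  [0.009,-0.002,0.05,-0.019,0.015],
  [0.009,-0.002,0.07,-0.019,0.015],
  [0.009,-0.002,0.074,-0.019,0.015],
  [0.009,-0.002,0.074,-0.019,0.015],
  [0.009,-0.002,0.074,-0.019,0.015],
  [0.009,-0.002,0.074,-0.019,0.015],
])

```text
clock: 8.2
tcp_pos: [0.5531, 0.2116, 0.2869]
orientation: [2.114, 2.323, 0.003]
contact_force: [0.2, 0.9, -0.1]
grip_width: 0.0241
gripper_force: 39.6
```

Run:
```python
from h import *
go([.552,.211,.25],5.34)
f=r.grab_frame("wrist"); g=r.grab_frame("side")
a=cv2.resize(f[100:250,220:420,::-1],None,fx=3,fy=3,interpolation=cv2.INTER_CUBIC)
cv2.imwrite("pics/w2.png",a)
```

```text
shift [-0.0005 -0.0012  0.0369] roll rad 0.001 now yaw 5.38 tilt 0.129 q [-0.77  0.5   0.4   1.88 -0.26  0.8  -0.14] t 8.2 p [0.5531 0.2116 0.2869]
```

View pics/w2.png

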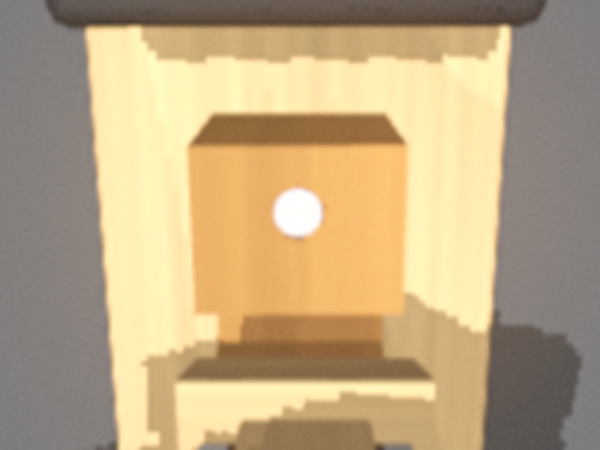

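Wrist crop: the wedge spans columns 178–434 and the block 190–407. It's square, with a small offset of about 1.5 mm. I'll lower it with that correction.

Request:
carry_out([
  [-0.0005,-0.0015,0.005,0,0.015],
  [-0.0005,-0.0015,0.012,0,0.015],
  [-0.0005,-0.0015,0.019,0,0.015],
  [-0.0005,-0.0015,0.025,0,0.015],
  [-0.0005,-0.0015,0.03,0,0.015],
  [-0.0005,-0.0015,0.035,0,0.015],
  [-0.0005,-0.0015,0.038,0,0.015],
  [-0.0005,-0.0015,0.038,0,0.015],
])

```text
clock: 9.1
tcp_pos: [0.5512, 0.2098, 0.2471]
orientation: [2.115, 2.322, -0.002]
contact_force: [0.3, -3.9, -1.0]
grip_width: 0.0235
gripper_force: 39.5
```

```bash
python3 -c "
from h import *
go([.552,.211,.2466],5.34);print(r.get_obs()['contact_force'])"
```

```text
shift [0.0011 0.0009 0.0005] roll rad 0.000 now yaw 5.34 tilt 0.077 q [-0.75  0.56  0.37  1.91 -0.29  0.73 -0.12] t 9.1 p [0.5512 0.2098 0.2471]
[ 0.25554197 -3.88453704 -0.96288974]
```

Request:
carry_out([
  [0.001,0.0005,0.001,0,0.015],
  [0.001,0.0005,0.002,0,0.015],
  [0.001,0.0005,0.002,0,0.015],
  [0.001,0.0005,0.003,0,0.015],
  [0.001,0.0005,0.003,0,0.015],
  [0.001,0.0005,0.003,0,0.015],
  [0.001,0.0005,0.003,0,0.015],
  [0.001,0.0005,0.003,0,0.015],
])

```text
clock: 9.9
tcp_pos: [0.5517, 0.2098, 0.2466]
orientation: [2.115, 2.322, -0.002]
contact_force: [-6.9, -10.1, 19.3]
grip_width: 0.0235
gripper_force: 42.2
```

It stops at 0.2466 with 19 N, which is exactly the flush height. Releasing and backing off.

Request:
carry_out([
  [0,0,-0.002,0,0.015],
  [0,0,-0.002,0,0.06],
  [0,0,-0.002,0,0.06],
  [0,0,-0.002,0,0.06],
  [0,0,-0.002,0,0.06],
  [0,0,-0.01,0,0.06],
  [0,0,-0.03,0,0.06],
  [0,0,-0.06,0,0.06],
])

```text
clock: 10.7
tcp_pos: [0.5509, 0.2117, 0.3043]
orientation: [-2.114, -2.323, 0.005]
contact_force: [0.4, 0.6, -0.2]
grip_width: 0.0601
gripper_force: 0.0
```

Request:
carry_out([
  [0,0,-0.04,0,0.06],
  [0,0,-0.08,0,0.06],
  [0,0,-0.1,0,0.06],
  [0.03,0,-0.1,0,0.06],
  [0.06,0,-0.1,0,0.06],
  [0.06,0,-0.1,0,0.06],
  [0.06,0,-0.1,0,0.06],
  [0.06,0,-0.1,0,0.06],
])

```text
clock: 11.5
tcp_pos: [0.5461, 0.2704, 0.4048]
orientation: [2.116, 2.322, -0.001]
contact_force: [1.0, -0.4, -0.6]
grip_width: 0.06
gripper_force: 0.0
```

Run:
```python
from h import *
c=r.calibration("wrist"); f=r.grab_frame("wrist"); go([.552,.211,.4],5.34)
np.savez("pics/w3.npz",**{k:np.array(v) for k,v in c.items()})
g=r.grab_frame("side")
a=cv2.resize(f[140:340,220:420,::-1],(600,600),interpolation=cv2.INTER_CUBIC)
b=cv2.resize(g[120:320,215:281,::-1],(198,600),interpolation=cv2.INTER_CUBIC)
cv2.imwrite("pics/w3.png",np.hstack([a,b]))
```

```text
shift [-0.0595  0.0003  0.0048] roll rad -0.001 now yaw 5.28 tilt 0.030 q [-0.9   0.39  0.44  1.74 -0.19  1.05 -0.3 ] t 11.55 p [0.5462 0.2702 0.4048]
```

View pics/w3.png

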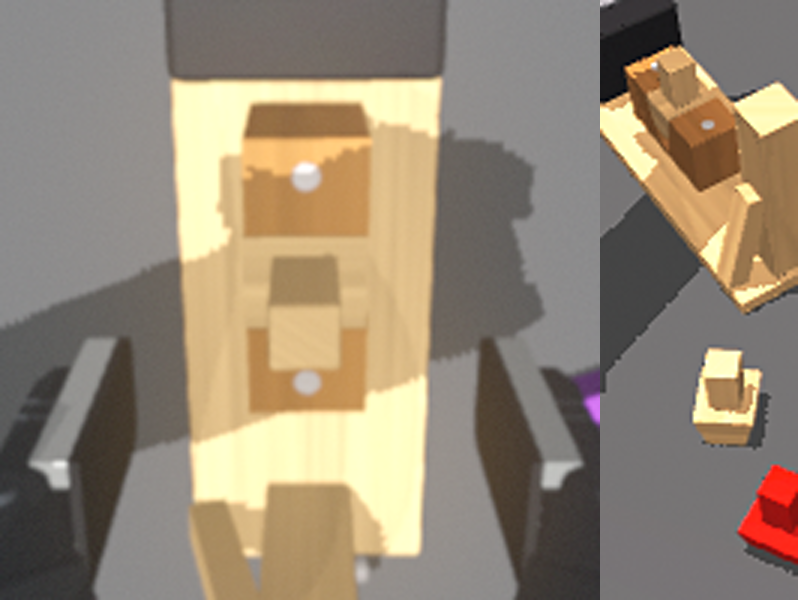

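The wedge sits flush in the gap. Its shoulders fill rows 237–328 between the blocks, with the stub centred at column 305 against 306 for the blocks. The other wedges are untouched.

```bash
python3 -c "
from h import *
print(r.hand_in())"
```

```text
the job is handed in; nothing more can be done
None
```

I put wedge2 (38 mm) in the gap, where it stopped at flush height under a firm push, upright and centred in the last picture; the other three wedges, canister, lens and bottle were never touched, and the job was handed in at about 11.6 s with no verdict returned.

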